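# Open a locked instrument box whose last dial must be found by feel

### The arm

A 6-joint arm with a two-finger parallel gripper is mounted at the origin on a cart in front of the work surface, level with it; the furniture and walls round the work are solid. World frame = base frame: x ahead of the robot, y to its left, z up, the work surface at z = 0. Lengths are in m, angles in rad, forces in N, time in s.
With the tool pointing down it reaches from about 0.35 to 0.85 m from the base axis. Payload 8.1 kg.
Tool frame: the origin (TCP) lies at the very end of the fingers, on their centre line; the grasp point (between the pads) lies robot.hold_point_z behind it (robot.hold_point_z is the distance from the TCP to the grasp point, in m); z points along the fingers, y is the line along which they close (so a half turn about z gives the same grasp; the last joint's range is limited). The gripper opens to 85 mm and grips with 20 to 120 N. Pads are 22 mm wide; open, the fingers measure 114 mm over their backs; the gripper's body (76 mm by 85 mm) begins 54 mm behind the grasp point. The pads swing forward as they close: fully open they stand 13 mm farther back than shut.
Start: joints at [1.081, 0.13, 1.488, -0, 1.523, -0.085], TCP at [0.236, 0.552, 0.231] pointing down, gripper open.
Joint ranges: [-2.96, 2.96], [-0.89, 2.26], [0.02, 2.5], [-1.34, 4.48], [0, 2.73], [-2.66, 2.66]. Speed limits (rad/s): [2.39, 2.39, 2.79, 3.14, 3.14, 3.14].

### API

Orientations are given as a 3x3 rotation matrix whose columns are the frame's x, y, z axes.
In Python, from workcell import robot gives the robot as it stands. The module is installed in compiled form; this text tells all that it offers.
- The arm moves only by the tool apply_moves, never from a script. Its arguments are lists of equal length, an entry for each row: "delta_pos": the shift along the tool's x, y, z in cm, a list of three; "turn": the turn, a rotation vector about the tool's x, y, z in rad, a list of three. In form: {"delta_pos": [[tx, ty, tz], ...], "turn": [[wx, wy, wz], ...]}. A call has exactly 5 rows; each row shifts and turns the commanded pose from where the row before left it, along the tool's axes as they then stand; what a row does not reach is not made up. A row lasts 1/8 s, in which the tool goes at most 62.5 mm and 10.7 degrees, less where a joint would pass 70% of its speed; a pose out of reach is approached as far as the arm can. A call with a gripper value outside its range is refused whole. "grip" is the opening, from 0 (shut) to 1 (fully open), set as the call begins (left out, the last holds). The fingers move at their own pace and stop on an object; "grip_force" is the grip in N (left out, the last holds). Time passes only in rows, so rows that do not move let the fingers close, or fill a call up. It gives the time, the measured TCP pose, the force, the opening and the grip force at its end, in the units of the state.
- robot.observe(): the state, without advancing time (a new reading comes with each control period).
- robot.get_image(name): name is "side" or "top" or "wrist"; returns the picture (384x512x3 uint8, blue, green, red); there is no depth.
- robot.camera_params(name): a dict with "fx", "fy", "cx", "cy" (pixels), "eye" and "attitude" of the camera in the world; the wrist camera has in their place "T_tool_cam" (4x4, takes a point from camera to tool coordinates, whose origin is the TCP and whose axes are the flange's). Camera axes: x right, y down, z forward; pixel columns grow to the right and rows downward; lengths in m; the calibration is good to about 2 mm. The wrist camera is an equidistant fisheye: a pixel r from the principal point sees the ray r / f radians off the axis. A picture is of the moment at which its call begins: read the wrist's pose just before it. camera_params takes no time and is no camera call.
- robot.finish_job(): hands the job in; it is judged then, once.
The state is a dict: "time_s": time; "joint_pos": joint angles; "joint_velocities": joint speeds; "joint_torque": joint torques, N m; "tcp_pos": TCP position; "tcp_rot": TCP orientation; "ft_force": force on the tool from outside, world axes, zero at the start; "ft_torque": the same for the moment, N m; "opening": finger opening in m; "grip_force": force on a finger pad.
Only numpy, scipy, OpenCV 4.12 (cv2) and the standard library are available. Lean on these libraries where they do the work, as an engineer would, in place of code of your own. Each camera call takes 0.05 s, during which the arm holds its last target. There are 200 camera calls.

### The job

Open the grey instrument box: set its left dial to mark 3 and its middle dial to mark 8, counting clockwise from the red zero mark. The number of the right dial has been lost, but it lies somewhere between marks 4 and 7, so turn that dial slowly until you feel the spring bolt drop in, and stop there. Then raise the lid by its bow handle until it stands wide open by itself (at least 60 degrees); do not force the lid while it is bolted, and leave the other things on the desk where they are.

Things in the scene. Friction and masses are not known exactly. Their poses are not given: they have to be found in the camera images.
- safe: grey steel box 185 x 270 mm, 85 mm high, fixed. Origin: middle of its underside, 108 mm behind the front; x from the dials towards the lid's hinge (away from the robot), y to its left, z up. Its front is an aluminium strip, top 87 mm up, with three black dials 80 mm apart; the lid covers the rest. Ten marks 36 degrees apart ring each dial; the red one, on the lid's side, is zero; count clockwise
- left_dial (a joint): left dial (robot's left), value in rad, grows clockwise seen from above: 0 = pointer on the red zero mark, mark n = n x 0.628; no end stops, a whole turn more or less is the same. Friction 0.06 to 0.1 N m. The lock accepts 0.13 rad either side of mark 3
- middle_dial (a joint): middle dial, value in rad, grows clockwise seen from above: 0 = pointer on the red zero mark, mark n = n x 0.628; no end stops, a whole turn more or less is the same. Friction 0.06 to 0.1 N m. The lock accepts 0.13 rad either side of mark 8
- right_dial (a joint): right dial, value in rad, grows clockwise seen from above: 0 = pointer on the red zero mark, mark n = n x 0.628; no end stops, a whole turn more or less is the same. Friction 0.06 to 0.1 N m. Starts at 1.8 to 3.5 marks. Hidden number, anywhere from 4 to 7 (within 0.13 rad): there, the others being right, the bolt drops in and resists turning on
- left_grip (a point): left dial: on the dial's upright axis, mid-height of its black bar grip, 105 mm above the desk. Bar 42 mm long, 11.5 mm thick, its top 10 mm above this point; round skirt 47 mm wide, its top 11 mm below. x axis: along the bar towards the end with the white pointer line; z up; turns with the dial
- middle_grip (a point): middle dial: on the dial's upright axis, mid-height of its black bar grip, 105 mm above the desk. Bar 42 mm long, 11.5 mm thick, its top 10 mm above this point; round skirt 47 mm wide, its top 11 mm below. x axis: along the bar towards the end with the white pointer line; z up; turns with the dial
- right_grip (a point): right dial: on the dial's upright axis, mid-height of its black bar grip, 105 mm above the desk. Bar 42 mm long, 11.5 mm thick, its top 10 mm above this point; round skirt 47 mm wide, its top 11 mm below. x axis: along the bar towards the end with the white pointer line; z up; turns with the dial
- bolt (a joint): spring bolt inside the box, in m: below 0.002 = locked; once all three dials are right its spring (8 to 10 N) draws it to 0.008 = free. The gates in the dials' wheels are V-shaped: they draw a dial in, then resist it (0.3 N m or more); a dial forced past pushes the bolt back to locked
- flag (a point): centre of the bolt's red flag, 10 x 13 mm, in the window at the right end of the dial strip; it moves with the bolt towards the robot and uncovers green
- lid (a joint): lid's hinge, rad: 0 = shut, 1.75 = end stop. Stiff hinge (0.3 N m): it stays where it is left; about 6 N at the handle raise it. While bolted it gives only about 0.03
- lid_handle (a point): middle of the round grip bar of the black bow handle on the lid: bar 10 mm thick along the box's y, 64 mm free between its bent posts, its axis 26 mm above the lid's surface and 25 mm behind the lid's front edge. Axes as the box's when shut; moves with the lid. Held by fingers before and behind the bar, it turns between them as the lid swings
- lid_hinge (a point): middle of the hinge line, at the rear upper edge of the box; the line runs along the box's y. When shut, the handle's bar lies 80 mm before it and 31 mm above it
- red_tin: red and white round tin, 68 mm across, 32 mm high, to the left; bystander
- solder_spool: solder spool with green top, 62 mm, 42 mm high, beside the box on the right; bystander
- ear_carton: small white carton 100 x 60 x 42 mm; bystander
- driver_yellow: yellow screwdriver, 155 mm; bystander
- flux_tin: green and white round tin, 50 mm across, 23 mm high, beside the box on the right; bystander

How it is judged:
On the way:
1. the code is found: the bolt has dropped fully free (value of joint bolt above 0.0065 m), for 0.2 s.
At the end, for the whole second after the job is handed in: The bolt is drawn free (more than 6.5 mm), and the lid stands still, open by more than 60 degrees (1.05 rad), let go (value of joint bolt above 0.0065 m and value of joint lid above 1.05 rad and velocity of joint lid below 0.05 rad/s); the robot touches nothing.
It fails at once if the lid was forced up against the bolt (value of joint lid above 0.06 rad and value of joint bolt below 0.004 m).
It fails at once if one of the other things was disturbed (moved more than 30 mm) (distance of any of red_tin, solder_spool, ear_carton, driver_yellow, flux_tin from where it was at the start of the episode above 0.03 m).
It also fails if it takes over 72 s, if anything falls off the work surface, if the arm or the gripper's body presses on something with over 40 N, if the wrist force passes 120 N, or if a joint passes its speed limit or range.

## Working session

There is one attempt and no reset: what is moved stays moved. The work goes in short steps, Python scripts to look and compute and a tool call to move; the robot and the scene stay as the last step left them, time stands still between calls to the robot, and variables do not carry over. Pictures are saved under pics/ and viewed, at most 10 in all, crops included, and the job is handed in when it is done.

Besides the shell and the picture viewer there is one more tool, called after "Call:" as name(argument=value, ...) on one line, values as JSON. apply_moves: Moves the arm, as the interface text tells. Its arguments: {"type":"object","properties":{"delta_pos":{"type":"array","items":{"type":"array","items":{"type":"number"}}},"turn":{"type":"array","items":{"type":"array","items":{"type":"number"}}},"grip":{"type":"number"},"grip_force":{"type":"number"}},"required":["delta_pos","turn"]}

```bash
mkdir -p pics
python3 - <<'E'
from workcell import robot
import cv2,numpy as np
np.set_printoptions(precision=4,suppress=True)
s=robot.observe();print(s['time_s'],s['tcp_pos'],s['tcp_rot'],robot.hold_point_z,s['opening'])
for n in('side','top','wrist'):print(n,robot.camera_params(n))
a=robot.get_image('top');cv2.imwrite('pics/top.png',a)
b=robot.get_image('side');cv2.imwrite('pics/side.png',b)
cv2.imwrite('pics/top2.png',cv2.resize(a,(800,600),interpolation=cv2.INTER_CUBIC))
E
```

```text
0.0 [0.236  0.551  0.2303] [[-0.9192  0.3938 -0.0009]
 [ 0.3938  0.9192 -0.0016]
 [ 0.0002 -0.0018 -1.    ]] 0.0187 0.08575476059813958
side {'fx': 410.5417214657754, 'fy': 410.5417214657754, 'cx': 257.0494079650947, 'cy': 188.34465494478775, 'eye': array([-0.0213, -0.696 ,  0.6756]), 'attitude': array([[ 0.8108, -0.2998,  0.5027],
       [-0.5853, -0.4147,  0.6968],
       [-0.0004, -0.8592, -0.5117]])}
top {'fx': 431.5742112799833, 'fy': 431.5742112799833, 'cx': 261.0389554945826, 'cy': 192.29522552930374, 'eye': array([0.4758, 0.1308, 1.3264]), 'attitude': array([[-0.0306, -0.9974,  0.0651],
       [-0.9993,  0.0291, -0.0234],
       [ 0.0215, -0.0658, -0.9976]])}
wrist {'fx': 297.3186396354542, 'fy': 297.3186396354542, 'cx': 253.61236994623718, 'cy': 192.6822711130777, 'T_tool_cam': array([[ 0.0012, -0.9543, -0.2987,  0.0758],
       [ 1.    ,  0.001 ,  0.0009,  0.0001],
       [-0.0005, -0.2987,  0.9543, -0.1427],
       [ 0.    ,  0.    ,  0.    ,  1.    ]])}
```

View pics/top2.png

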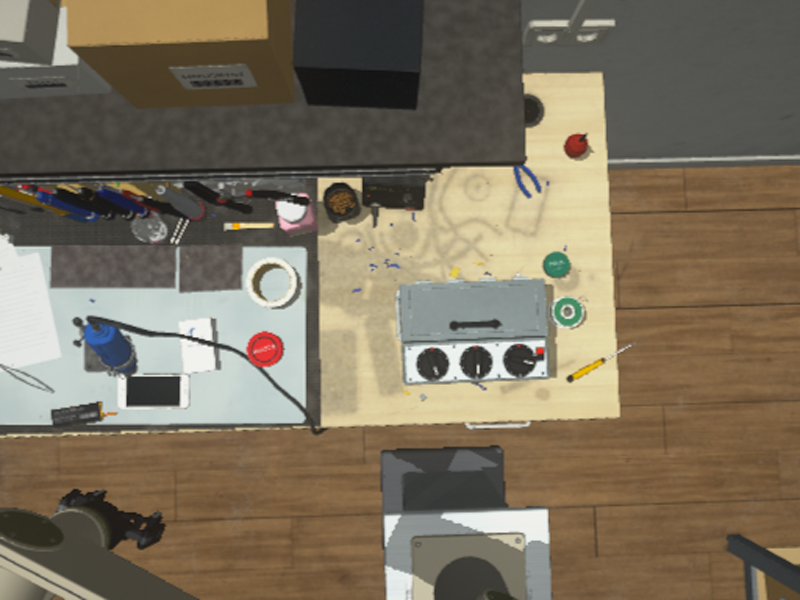

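The top view shows the box with dials at about (433,362), (477,361) and (520,360) in the 800x600 picture, and the handle at (475,324). Next I'll enlarge it.

Run:
```python
import cv2,numpy as np
a=cv2.imread('pics/top.png')[172:252,250:360];b=cv2.imread('pics/side.png')
a=cv2.resize(a,None,fx=7,fy=7,interpolation=cv2.INTER_CUBIC);cv2.imwrite('pics/topc.png',a)
cv2.imwrite('pics/side2.png',cv2.resize(b,(800,600),interpolation=cv2.INTER_CUBIC))
```

```text
(no output)
```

View pics/topc.png

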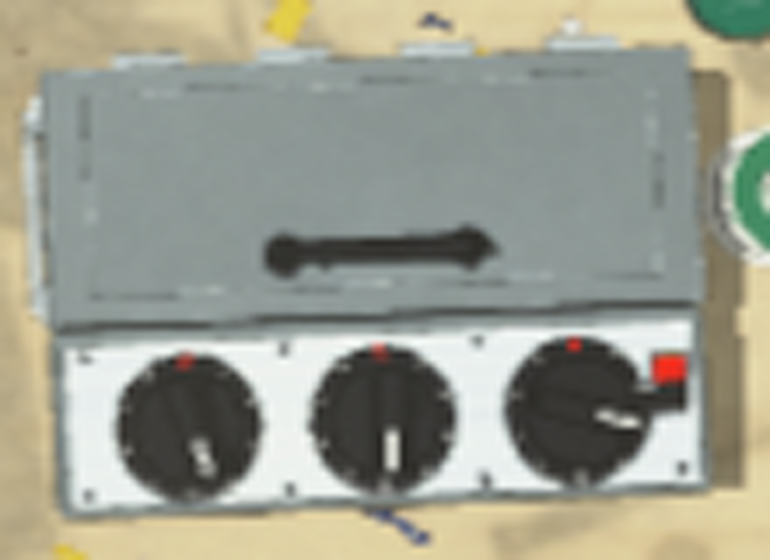

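View pics/side2.png

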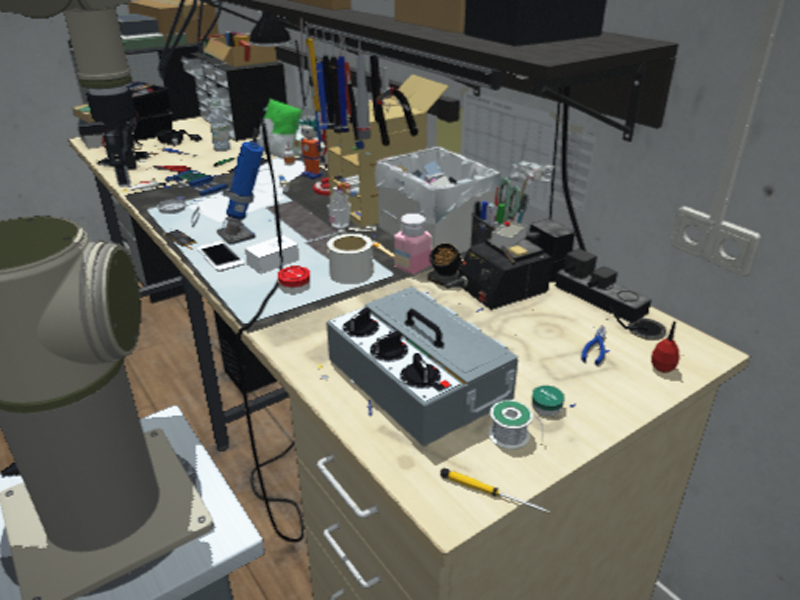

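The crop shows skirts centred at about (190,427), (384,420) and (578,412). The pointers are at (204,458), (391,450) and (620,420), the zero marks at (186,362), (380,352) and (574,345), and the handle runs from (285,253) to (477,245). The side view shows the way clear and the shelf well behind the box.

```bash
cat > h.py <<'E'
from workcell import robot
import numpy as np
np.set_printoptions(precision=4,suppress=True)
P=robot.camera_params('top')
def top(u,v,z):
    d=P['attitude']@np.array([(u-P['cx'])/P['fx'],(v-P['cy'])/P['fy'],1]);e=P['eye']
    return e+d*(z-e[2])/d[2]
def c(u,v,z): return top(250+(u+.5)/7-.5,172+(v+.5)/7-.5,z)
E
python3 - <<'E'
from h import *
S=[c(*p,.094) for p in((190,427),(384,420),(578,412))]
M=[c(*p,.088) for p in((186,362),(380,352),(574,345))]
Q=[c(*p,.115) for p in((204,458),(391,450),(620,420))]
H=[c(285,253,.111),c(477,245,.111)]
print(S,np.linalg.norm(S[0]-S[2]));print('M',M);print('H',H,np.linalg.norm(H[0]-H[1]))
print('corners',[c(*p,.087) for p in((70,515),(708,490),(42,75),(690,50))])
yd=(S[0]-S[2])[:2];yaw=np.arctan2(-yd[0],yd[1]);print('yaw',yaw)
for s,q,m in zip(S,Q,M):
    d=(q-s)[:2];a=np.arctan2(d[1],d[0]);print('dial cw',(yaw-a)%(2*np.pi),(yaw-a)%(2*np.pi)/.6283, np.linalg.norm(d),(m-s)[:2])
E
```

```text
[array([0.4401, 0.0608, 0.094 ]), array([ 0.4405, -0.0184,  0.094 ]), array([ 0.4413, -0.0978,  0.094 ])] 0.1585864479614298
M [array([0.4665, 0.0612, 0.088 ]), array([ 0.4681, -0.0185,  0.088 ]), array([ 0.4685, -0.0984,  0.088 ])]
H [array([0.5092, 0.0212, 0.111 ]), array([ 0.5101, -0.0565,  0.111 ])] 0.07769344298820857
corners [array([0.4057, 0.1106, 0.087 ]), array([ 0.4076, -0.1512,  0.087 ]), array([0.5861, 0.1166, 0.087 ]), array([ 0.5888, -0.1518,  0.087 ])]
yaw 0.007243297583039521
dial cw 2.8247770580102127 4.495904914865849 0.012550622185015015 [0.0264 0.0004]
dial cw 3.1646780314612357 5.036890070764342 0.011438246661040227 [ 0.0276 -0.0001]
dial cw 1.816668398169989 2.891402830128902 0.013247938517833572 [ 0.0273 -0.0006]
```

```bash
cat >> h.py <<'E'
from scipy.spatial.transform import Rotation as Ro
import json
def down(a): return np.array([[np.cos(a),np.sin(a),0],[np.sin(a),-np.cos(a),0],[0,0,-1.]])
def rows(p1,R1,n,p0=None,R0=None):
    s=robot.observe();p=s['tcp_pos'].copy() if p0 is None else np.array(p0);R=np.array(s['tcp_rot'] if R0 is None else R0)
    pp=p.copy();w=Ro.from_matrix(R.T@R1).as_rotvec();Rs=R.copy();D=[];T=[]
    for i in range(1,n+1):
        pt=pp+(np.array(p1)-pp)*i/n;Rt=Rs@Ro.from_rotvec(w*i/n).as_matrix()
        d=np.round(R.T@(pt-p)*100,2);t=np.round(Ro.from_matrix(R.T@Rt).as_rotvec(),3)
        p=p+R@d/100;R=R@Ro.from_rotvec(t).as_matrix();D.append(d.tolist());T.append(t.tolist())
    for k in range(0,n,5): print(json.dumps(D[k:k+5]),json.dumps(T[k:k+5]))
    return p,R
E
python3 -c "
from h import *
rows([.4405,.061,.21],down(.32),15)"
```

```text
[[-2.54, -2.47, 0.14], [-2.9, -2.02, 0.14], [-3.19, -1.54, 0.14], [-3.4, -1.0, 0.14], [-3.51, -0.45, 0.13]] [[-0.0, 0.0, 0.161], [-0.0, 0.0, 0.161], [-0.0, 0.0, 0.161], [-0.0, 0.001, 0.161], [-0.0, -0.0, 0.162]]
[[-3.54, 0.12, 0.14], [-3.47, 0.69, 0.13], [-3.31, 1.24, 0.14], [-3.08, 1.75, 0.14], [-2.75, 2.23, 0.13]] [[-0.0, -0.0, 0.161], [-0.0, 0.0, 0.161], [-0.0, 0.0, 0.161], [-0.0, 0.0, 0.161], [-0.0, 0.001, 0.161]]
[[-2.36, 2.64, 0.14], [-1.91, 2.98, 0.13], [-1.41, 3.25, 0.14], [-0.86, 3.43, 0.13], [-0.31, 3.53, 0.14]] [[-0.001, -0.0, 0.161], [0.0, -0.0, 0.161], [0.0, 0.0, 0.162], [0.0, 0.0, 0.161], [0.0, 0.0, 0.161]]
```

Call:
apply_moves(delta_pos=[[-2.54, -2.47, 0.14], [-2.9, -2.02, 0.14], [-3.19, -1.54, 0.14], [-3.4, -1.0, 0.14], [-3.51, -0.45, 0.13]], turn=[[0, 0, 0.161], [0, 0, 0.161], [0, 0, 0.161], [0, 0, 0.161], [0, 0, 0.162]], grip=0.5)

```text
time_s: 0.72
tcp_pos: [0.3046, 0.3869, 0.2239]
tcp_rot: [[-0.347, 0.938, -0.0], [0.938, 0.347, -0.001], [-0.0, -0.001, -1.0]]
ft_force: [1.2, 0.5, -0.1]
opening: 0.0424
grip_force: 0.0
```

Call:
apply_moves(delta_pos=[[-3.54, 0.12, 0.14], [-3.47, 0.69, 0.13], [-3.31, 1.24, 0.14], [-3.08, 1.75, 0.14], [-2.75, 2.23, 0.13]], turn=[[0, 0, 0.161], [0, 0, 0.161], [0, 0, 0.161], [0, 0, 0.161], [0, 0, 0.161]])

```text
time_s: 1.35
tcp_pos: [0.3727, 0.2236, 0.2172]
tcp_rot: [[0.435, 0.9, -0.0], [0.9, -0.435, -0.0], [-0.0, -0.0, -1.0]]
ft_force: [-0.1, -0.0, 0.7]
opening: 0.0426
grip_force: 0.0
```

Call:
apply_moves(delta_pos=[[-2.36, 2.64, 0.14], [-1.91, 2.98, 0.13], [-1.41, 3.25, 0.14], [-0.86, 3.43, 0.13], [-0.31, 3.53, 0.14]], turn=[[0, 0, 0.161], [0, 0, 0.161], [0, 0, 0.162], [0, 0, 0.161], [0, 0, 0.161]])

```text
time_s: 1.98
tcp_pos: [0.4408, 0.0603, 0.2104]
tcp_rot: [[0.951, 0.309, -0.0], [0.309, -0.951, 0.0], [-0.0, -0.0, -1.0]]
ft_force: [0.7, -0.6, 0.8]
opening: 0.0427
grip_force: 0.0
```

Run:
```python
from h import *
import cv2
s=robot.observe();print(s['time_s'],s['tcp_pos'],s['tcp_rot'],s['opening'],s['joint_pos'])
a=robot.get_image('wrist');cv2.imwrite('pics/w1.png',a);s=robot.observe();print(s['tcp_pos'])
cv2.imwrite('pics/w1b.png',cv2.resize(a,(800,600),interpolation=cv2.INTER_CUBIC))
```

```text
1.975 [0.4408 0.0603 0.2104] [[ 0.951   0.3093 -0.0005]
 [ 0.3093 -0.951   0.    ]
 [-0.0004 -0.0002 -1.    ]] 0.04266139947016753 [ 0.0206 -0.2921  1.926   0.0001  1.5082  1.2769]
[0.4419 0.0571 0.2102]
```

View pics/w1b.png

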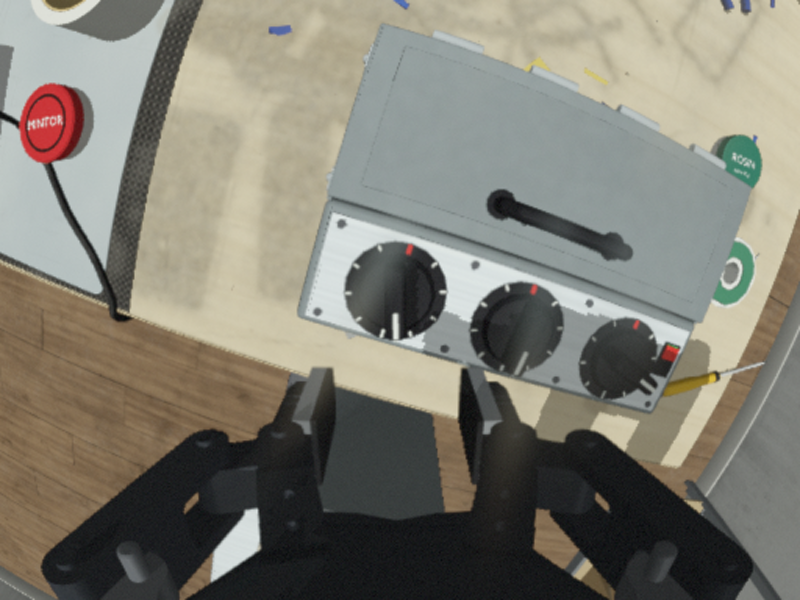

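The wrist view shows the left dial at (396,290) with its pointer tip at (396,338), and the middle dial at (517,328) with its tip at (516,372). The right dial is at (618,358) with its tip near (655,393).

```bash
cat >> h.py <<'E'
W=robot.camera_params('wrist')
def wr(u,v,z,p,R):
    d=np.array([u-W['cx'],v-W['cy']]);r=np.hypot(*d);t=r/W['fx']
    ray=np.r_[d/r*np.sin(t),np.cos(t)];T=W['T_tool_cam']
    e=np.array(p)+R@T[:3,3];d=R@(T[:3,:3]@ray);return e+d*(z-e[2])/d[2]
E
python3 - <<'E'
from h import *
p=[.4408,.0603,.2104];R=np.array([[.951,.3093,-.0005],[.3093,-.951,0],[-.0004,-.0002,-1]])
f=lambda u,v,z:wr((u+.5)/1.5625-.5,(v+.5)/1.5625-.5,z,p,R)
S=[f(*q,.094) for q in((396,290),(517,328),(618,358))]
M=[f(*q,.087) for q in((409,250),(533,290),(636,325))]
Q=[f(*q,.115) for q in((396,320),(525,352),(644,383))]
Q2=[f(*q,.094) for q in((396,338),(516,372),(656,394))]
H=[f(500,203,.111),f(622,247,.111)];print('H',H)
print('corners',f(302,315,.087),f(652,409,.087),f(382,25,.085),f(750,190,.085))
yd=(S[0]-S[2])[:2];yaw=np.arctan2(-yd[0],yd[1]);print('yaw',yaw,np.linalg.norm(yd))
for s,q,q2,m in zip(S,Q,Q2,M):
    for x in(q,q2):
        d=(x-s)[:2];a=np.arctan2(d[1],d[0]);print((yaw-a)%(2*np.pi),np.linalg.norm(d))
    print(s,m-s)
E
```

```text
H [array([0.5106, 0.0253, 0.111 ]), array([ 0.5131, -0.0524,  0.111 ])]
corners [0.4084 0.1105 0.087 ] [ 0.414  -0.1488  0.087 ] [0.5879 0.1167 0.085 ] [ 0.5905 -0.1545  0.085 ]
yaw 0.0113272196618261 0.15446387807051262
2.834649631205164 0.010962435637591547
2.837610437066006 0.029954558559703314
[0.4433 0.0612 0.094 ] [ 0.0235 -0.0003 -0.007 ]
2.8020383593440727 0.006846789598503112
2.762835430570466 0.02994417968487133
[ 0.4435 -0.0164  0.094 ] [ 0.0242 -0.0029 -0.007 ]
1.9210002767880034 0.01450181947295502
1.9294987707075322 0.0486492356716172
[ 0.4451 -0.0933  0.094 ] [ 0.0239 -0.0068 -0.007 ]
```

Run:
```python
from h import *
import cv2
p=[.4408,.0603,.2104];R=np.array([[.951,.3093,-.0005],[.3093,-.951,0],[-.0004,-.0002,-1]])
f=lambda u,v,z:wr((u+.5)/1.5625-.5,(v+.5)/1.5625-.5,z,p,R)
for A,B in(((396,314),(396,338)),((526,352),(516,373)),((641,377),(655,394))):
    a,b=f(*A,.115),f(*B,.115);d=b-a;print('w',a,b,np.linalg.norm(d),(.01-np.arctan2(d[1],d[0]))%(2*np.pi))
for A,B in(((197,440),(208,473)),((391,431),(391,470)),((598,413),(639,424))):
    a,b=c(*A,.115),c(*B,.115);d=b-a;print('t',a,b,np.linalg.norm(d),(.01-np.arctan2(d[1],d[0]))%(2*np.pi))
a=cv2.imread('pics/w1.png')[150:265,210:450];cv2.imwrite('pics/w1c.png',cv2.resize(a,None,fx=3.3333,fy=3.3333,interpolation=cv2.INTER_CUBIC))
```

```text
w [0.4362 0.0588 0.115 ] [0.4229 0.0545 0.115 ] 0.01400735092589734 2.836302183158284
w [ 0.4372 -0.0193  0.115 ] [ 0.4231 -0.019   0.115 ] 0.014089397608190727 3.174229322839923
w [ 0.4435 -0.1023  0.115 ] [ 0.4352 -0.1202  0.115 ] 0.019632607601897365 2.0140107767779223
t [0.4355 0.0594 0.115 ] [0.4222 0.0554 0.115 ] 0.013835687580255487 2.861224874215439
t [ 0.4366 -0.0185  0.115 ] [ 0.4211 -0.0179  0.115 ] 0.01553708746720503 3.188999281887495
t [ 0.4412 -0.1019  0.115 ] [ 0.4363 -0.1182  0.115 ] 0.017038723486538093 1.8728530491752047
```

View pics/w1c.png

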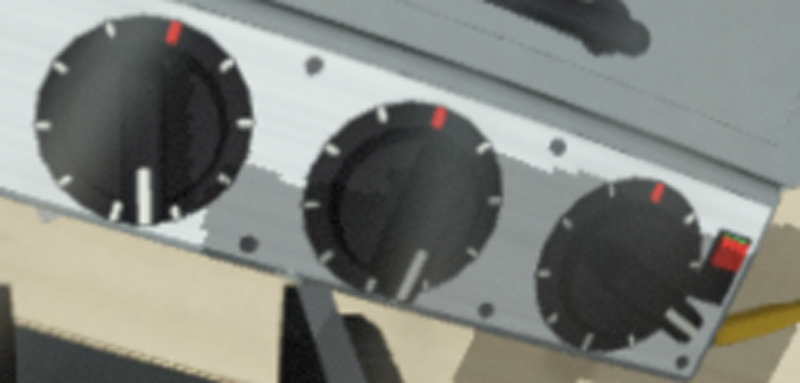

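Both views agree: left ≈ 2.85 rad, middle ≈ 3.18, right ≈ 1.93, and box yaw ≈ 0.01. The flag is red (locked). Next I'll grasp the left dial.

```bash
python3 -c "
from h import *
s=robot.observe();print(s['tcp_pos'],s['tcp_rot'][:,0])
p,R=rows([.442,.061,.0965],down(.30),5)
rows([.442,.061,.0965],down(1.267),10,p,R)"
```

```text
[0.4419 0.0571 0.2102] [ 0.9539  0.3003 -0.0007]
[[0.03, -0.08, 2.27], [0.03, -0.08, 2.28], [0.02, -0.08, 2.27], [0.03, -0.07, 2.28], [0.03, -0.08, 2.27]] [[0.0, 0.0, 0.001], [0.001, 0.0, 0.001], [0.0, 0.0, 0.001], [0.001, 0.001, 0.001], [0.0, -0.0, 0.001]]
[[-0.0, 0.0, -0.0], [-0.0, 0.0, -0.0], [-0.0, 0.0, -0.0], [-0.0, 0.0, -0.0], [-0.0, 0.0, -0.0]] [[0.0, -0.0, -0.097], [0.0, -0.0, -0.096], [0.0, -0.0, -0.097], [0.0, -0.0, -0.097], [0.0, -0.0, -0.097]]
[[-0.0, 0.0, -0.0], [-0.0, 0.0, -0.0], [-0.0, 0.0, -0.0], [-0.0, -0.0, -0.0], [-0.0, -0.0, -0.0]] [[0.0, 0.0, -0.096], [0.0, 0.0, -0.097], [0.0, 0.0, -0.097], [0.0, 0.0, -0.096], [0.0, 0.0, -0.097]]
```

Call:
apply_moves(delta_pos=[[0.05, 0.02, 1.5], [0.05, 0.02, 1.5], [0.05, 0, 1.5], [0, 0, 1.5], [0, 0, 0]], turn=[[0, 0, 0.02], [0, 0, 0], [0, 0, 0], [0, 0, 0], [0, 0, 0]])

```text
time_s: 2.65
tcp_pos: [0.441, 0.0619, 0.1489]
tcp_rot: [[0.955, 0.296, -0.003], [0.296, -0.955, -0.0], [-0.003, -0.001, -1.0]]
ft_force: [-0.1, 0.3, 0.5]
opening: 0.0428
grip_force: 0.0
```

Call:
apply_moves(delta_pos=[[0, 0, 1], [0, 0, 1], [0, 0, 1], [0, 0, 0], [0, 0, 0]], turn=[[0, 0, 0], [0, 0, 0], [0, 0, 0], [0, 0, 0], [0, 0, 0]])

```text
time_s: 3.28
tcp_pos: [0.4424, 0.0615, 0.1209]
tcp_rot: [[0.955, 0.295, 0.0], [0.295, -0.955, -0.0], [0.0, 0.0, -1.0]]
ft_force: [1.1, 0.5, -0.5]
opening: 0.0428
grip_force: 0.0
```

Call:
apply_moves(delta_pos=[[0, 0, 0.8], [0, 0, 0.8], [0, 0, 0.8], [0, 0, 0], [0, 0, 0]], turn=[[0, 0, 0], [0, 0, 0], [0, 0, 0], [0, 0, 0], [0, 0, 0]])

```text
time_s: 3.9
tcp_pos: [0.4423, 0.0615, 0.0968]
tcp_rot: [[0.955, 0.295, -0.0], [0.295, -0.955, -0.0], [-0.0, -0.0, -1.0]]
ft_force: [-0.6, 0.5, 0.3]
opening: 0.0426
grip_force: 0.0
```

Call:
apply_moves(delta_pos=[[0, 0, 0], [0, 0, 0], [0, 0, 0], [0, 0, 0], [0, 0, 0]], turn=[[0, 0, 0], [0, 0, 0], [0, 0, 0], [0, 0, 0], [0, 0, 0]], grip=0, grip_force=40)

```text
time_s: 4.53
tcp_pos: [0.4425, 0.0617, 0.0973]
tcp_rot: [[0.955, 0.295, 0.001], [0.295, -0.955, 0.0], [0.001, -0.0, -1.0]]
ft_force: [-1.6, 1.4, 5.0]
opening: 0.0103
grip_force: 43.9
```

Call:
apply_moves(delta_pos=[[0, 0, 0], [0, 0, 0], [0, 0, 0], [0, 0, 0], [0, 0, 0]], turn=[[0, 0, -0.1], [0, 0, -0.12], [0, 0, -0.12], [0, 0, -0.12], [0, 0, -0.12]])

```text
time_s: 5.15
tcp_pos: [0.4417, 0.0629, 0.0972]
tcp_rot: [[0.634, 0.773, -0.001], [0.773, -0.634, 0.003], [0.001, -0.003, -1.0]]
ft_force: [-8.2, 9.3, 11.0]
opening: 0.0105
grip_force: 44.6
```

Call:
apply_moves(delta_pos=[[0, 0, 0], [0, 0, 0], [0, 0, 0], [0, 0, 0], [0, 0, 0]], turn=[[0, 0, -0.12], [0, 0, -0.12], [0, 0, -0.1], [0, 0, -0.05], [0, 0, 0]])

```text
time_s: 5.78
tcp_pos: [0.4408, 0.0634, 0.0972]
tcp_rot: [[0.295, 0.955, -0.003], [0.955, -0.295, 0.003], [0.002, -0.004, -1.0]]
ft_force: [-12.7, 10.6, 14.6]
opening: 0.0103
grip_force: 45.2
```

Call:
apply_moves(delta_pos=[[0, 0, 0], [0, 0, 0], [0, 0, 0], [0, 0, -1.7], [0, 0, -1.8]], turn=[[0, 0, 0], [0, 0, 0], [0, 0, 0], [0, 0, 0], [0, 0, 0]], grip=0.5)

```text
time_s: 6.4
tcp_pos: [0.4425, 0.0614, 0.1333]
tcp_rot: [[0.297, 0.955, 0.0], [0.955, -0.297, -0.0], [0.0, 0.0, -1.0]]
ft_force: [-0.1, 0.4, 0.6]
opening: 0.043
grip_force: 0.0
```

```bash
python3 -c "
from h import *
s=robot.observe();print(s['tcp_pos'],s['tcp_rot'][:,0],s['joint_pos'])
rows([.4408,-.0188,.132],down(3.11),10,[.4424,.0615,.132],down(1.27))"
```

```text
[0.4425 0.0614 0.1333] [0.2966 0.955  0.    ] [ 0.0231 -0.2279  2.0163 -0.0001  1.3529  0.3242]
[[-0.77, 0.22, 0.0], [-0.8, 0.08, 0.0], [-0.8, -0.07, 0.0], [-0.78, -0.22, 0.0], [-0.72, -0.35, 0.0]] [[0.0, 0.0, -0.184], [0.0, 0.0, -0.184], [0.0, 0.0, -0.184], [0.0, 0.0, -0.184], [0.0, 0.0, -0.184]]
[[-0.64, -0.48, 0.0], [-0.55, -0.59, 0.0], [-0.43, -0.67, 0.0], [-0.3, -0.75, 0.0], [-0.15, -0.79, 0.0]] [[0.0, 0.0, -0.184], [0.0, 0.0, -0.184], [0.0, 0.0, -0.184], [0.0, 0.0, -0.184], [0.0, 0.0, -0.184]]
```

Call:
apply_moves(delta_pos=[[-0.77, 0.22, 0], [-0.8, 0.08, 0], [-0.8, -0.07, 0], [-0.78, -0.22, 0], [-0.72, -0.35, 0]], turn=[[0, 0, -0.184], [0, 0, -0.184], [0, 0, -0.184], [0, 0, -0.184], [0, 0, -0.184]])

```text
time_s: 7.02
tcp_pos: [0.4423, 0.021, 0.1336]
tcp_rot: [[-0.585, 0.811, 0.002], [0.811, 0.585, -0.0], [-0.001, 0.002, -1.0]]
ft_force: [0.1, 0.3, 1.1]
opening: 0.0427
grip_force: 0.0
```

Call:
apply_moves(delta_pos=[[-0.64, -0.48, 0], [-0.55, -0.59, 0], [-0.43, -0.67, 0], [-0.3, -0.75, 0], [-0.15, -0.79, 0]], turn=[[0, 0, -0.184], [0, 0, -0.184], [0, 0, -0.184], [0, 0, -0.184], [0, 0, -0.184]])

```text
time_s: 7.65
tcp_pos: [0.4414, -0.0192, 0.1336]
tcp_rot: [[-1.0, 0.026, 0.002], [0.026, 1.0, -0.0], [-0.002, -0.0, -1.0]]
ft_force: [0.5, 0.7, -0.8]
opening: 0.0428
grip_force: 0.0
```

Call:
apply_moves(delta_pos=[[0, 0, 0.3], [0, 0, 0.3], [0, 0, 0], [0, 0, 0], [0, 0, 0]], turn=[[0, 0, 0], [0, 0, 0], [0, 0, 0], [0, 0, 0], [0, 0, 0]])

```text
time_s: 8.28
tcp_pos: [0.4407, -0.0187, 0.1258]
tcp_rot: [[-0.999, 0.032, 0.0], [0.032, 0.999, 0.0], [-0.0, 0.0, -1.0]]
ft_force: [0.1, -0.4, -0.0]
opening: 0.0427
grip_force: 0.0
```

Now down 29 mm to 0.097, close, and turn +1.843 (a from 3.11 to 1.267).

Call:
apply_moves(delta_pos=[[0, 0, 1], [0, 0, 1], [0, 0, 0.9], [0, 0, 0], [0, 0, 0]], turn=[[0, 0, 0], [0, 0, 0], [0, 0, 0], [0, 0, 0], [0, 0, 0]])

```text
time_s: 8.9
tcp_pos: [0.4407, -0.0188, 0.0968]
tcp_rot: [[-0.999, 0.032, -0.0], [0.032, 0.999, -0.0], [0.0, -0.0, -1.0]]
ft_force: [-0.7, 1.0, 0.1]
opening: 0.0427
grip_force: 0.0
```

Call:
apply_moves(delta_pos=[[0, 0, 0], [0, 0, 0], [0, 0, 0], [0, 0, 0], [0, 0, 0]], turn=[[0, 0, 0], [0, 0, 0], [0, 0, 0], [0, 0, 0], [0, 0, 0]], grip=0)

```text
time_s: 9.52
tcp_pos: [0.441, -0.0191, 0.0973]
tcp_rot: [[-0.999, 0.032, 0.001], [0.032, 0.999, -0.0], [-0.001, -0.0, -1.0]]
ft_force: [-2.2, -2.5, 5.3]
opening: 0.0105
grip_force: 43.1
```

Call:
apply_moves(delta_pos=[[0, 0, 0], [0, 0, 0], [0, 0, 0], [0, 0, 0], [0, 0, 0]], turn=[[0, 0, 0.12], [0, 0, 0.14], [0, 0, 0.14], [0, 0, 0.14], [0, 0, 0.14]])

```text
time_s: 10.15
tcp_pos: [0.441, -0.0192, 0.0973]
tcp_rot: [[-0.754, 0.657, 0.001], [0.657, 0.754, -0.001], [-0.001, -0.0, -1.0]]
ft_force: [-1.6, -2.8, 6.7]
opening: 0.0105
grip_force: 43.2
```

Call:
apply_moves(delta_pos=[[0, 0, 0], [0, 0, 0], [0, 0, 0], [0, 0, 0], [0, 0, 0]], turn=[[0, 0, 0.14], [0, 0, 0.14], [0, 0, 0.14], [0, 0, 0.14], [0, 0, 0.14]])

```text
time_s: 10.78
tcp_pos: [0.4409, -0.0192, 0.0973]
tcp_rot: [[-0.154, 0.988, 0.0], [0.988, 0.154, -0.001], [-0.001, 0.0, -1.0]]
ft_force: [-2.4, -3.2, 6.1]
opening: 0.0103
grip_force: 43.3
```

Call:
apply_moves(delta_pos=[[0, 0, 0], [0, 0, 0], [0, 0, 0], [0, 0, 0], [0, 0, 0]], turn=[[0, 0, 0.14], [0, 0, 0.14], [0, 0, 0.14], [0, 0, 0.043], [0, 0, 0]])

```text
time_s: 11.4
tcp_pos: [0.4408, -0.0193, 0.0973]
tcp_rot: [[0.3, 0.954, 0.0], [0.954, -0.3, -0.001], [-0.001, 0.001, -1.0]]
ft_force: [-2.4, -3.6, 5.8]
opening: 0.0103
grip_force: 43.3
```

Call:
apply_moves(delta_pos=[[0, 0, 0], [0, 0, 0], [0, 0, 0], [0, 0, -1.4], [0, 0, -1.5]], turn=[[0, 0, 0], [0, 0, 0], [0, 0, 0], [0, 0, 0], [0, 0, 0]], grip=0.5)

```text
time_s: 12.02
tcp_pos: [0.4407, -0.0188, 0.127]
tcp_rot: [[0.299, 0.954, 0.0], [0.954, -0.299, 0.0], [0.0, 0.0, -1.0]]
ft_force: [-0.4, 0.4, 0.2]
opening: 0.0429
grip_force: 0.0
```

```bash
python3 -c "
from h import *
s=robot.observe();print(s['tcp_pos'],s['tcp_rot'][:,0],s['joint_pos'])
rows([.4416,-.0993,.126],down(1.22),5,[.4407,-.0188,.126],down(1.266))"
```

```text
[ 0.4407 -0.0188  0.127 ] [0.2993 0.9541 0.0001] [-0.159  -0.2382  2.0368  0.0001  1.3428  0.145 ]
[[-1.53, 0.5, 0.0], [-1.53, 0.51, 0.0], [-1.52, 0.53, 0.0], [-1.51, 0.55, 0.0], [-1.51, 0.55, 0.0]] [[0.0, 0.0, 0.009], [0.0, 0.0, 0.009], [0.0, 0.0, 0.01], [0.0, 0.0, 0.009], [0.0, 0.0, 0.009]]
```

Call:
apply_moves(delta_pos=[[-1.53, 0.5, 0], [-1.53, 0.51, 0], [-1.52, 0.53, 0], [-1.51, 0.55, 0], [-1.51, 0.55, 0]], turn=[[0, 0, 0.009], [0, 0, 0.009], [0, 0, 0.01], [0, 0, 0.009], [0, 0, 0.009]])

```text
time_s: 12.65
tcp_pos: [0.4414, -0.1006, 0.1255]
tcp_rot: [[0.344, 0.939, -0.0], [0.939, -0.344, 0.0], [-0.0, -0.0, -1.0]]
ft_force: [0.1, 1.9, 0.1]
opening: 0.0427
grip_force: 0.0
```

Call:
apply_moves(delta_pos=[[0, 0, 0], [0, 0, 0], [0, 0, 1], [0, 0, 1], [0, 0, 0.9]], turn=[[0, 0, 0], [0, 0, 0], [0, 0, 0], [0, 0, 0], [0, 0, 0]])

```text
time_s: 13.28
tcp_pos: [0.4412, -0.0988, 0.0956]
tcp_rot: [[0.342, 0.94, -0.001], [0.94, -0.342, 0.0], [0.0, -0.001, -1.0]]
ft_force: [-0.4, -1.0, 0.8]
opening: 0.0427
grip_force: 0.0
```

Call:
apply_moves(delta_pos=[[0, 0, 0], [0, 0, 0], [0, 0, 0], [0, 0, 0], [0, 0, 0]], turn=[[0, 0, 0], [0, 0, 0], [0, 0, 0], [0, 0, 0], [0, 0, 0]], grip=0)

```text
time_s: 13.9
tcp_pos: [0.4417, -0.0992, 0.0967]
tcp_rot: [[0.343, 0.939, 0.0], [0.939, -0.343, 0.0], [0.0, 0.0, -1.0]]
ft_force: [3.1, 0.2, -6.7]
opening: 0.0104
grip_force: 40.2
```

```bash
python3 -c "
from h import *
s=robot.observe();print(s['tcp_pos'],s['tcp_rot'][:,0],s['joint_pos'],s['ft_torque'],s['joint_torque'])"
```

```text
[ 0.4417 -0.0992  0.0967] [0.3429 0.9394 0.0003] [-0.3344 -0.1676  2.0347  0.0003  1.2744  0.0155] [ 0.2343 -0.4435  0.0545] [ -0.7176 -39.9589 -48.1172  -0.6405   0.8706   0.0275]
```

Call:
apply_moves(delta_pos=[[0, 0, 0], [0, 0, 0], [0, 0, 0], [0, 0, 0], [0, 0, 0]], turn=[[0, 0, 0.06], [0, 0, 0.1], [0, 0, 0.1], [0, 0, 0.1], [0, 0, 0.04]], grip_force=30)

```text
time_s: 14.52
tcp_pos: [0.4417, -0.0991, 0.0968]
tcp_rot: [[0.683, 0.73, 0.0], [0.73, -0.683, 0.0], [0.0, 0.0, -1.0]]
ft_force: [2.7, 1.6, -5.5]
opening: 0.0105
grip_force: 40.2
```

```bash
cat > st.py <<'E'
from h import *
s=robot.observe();a=np.arctan2(s['tcp_rot'][1,0],s['tcp_rot'][0,0]);print('val',.01-a+np.pi,'Tz',s['ft_torque'][2],'j6',s['joint_pos'][5],s['joint_torque'][5],s['tcp_pos'],s['ft_force'])
if s['time_s']>14:
    g=robot.get_image('top')[218:232,340:352].astype(int);b,gr,r=g[...,0],g[...,1],g[...,2]
    print('red',((r>150)&(gr<90)).sum(),'green',((gr>r+30)&(gr>b+20)).sum())
E
python3 st.py
```

```text
val 2.3328496405702337 Tz 0.24851986414022526 j6 0.4176434436192923 0.015373695641756058 [ 0.4417 -0.0991  0.0968] [ 2.6518  1.6117 -5.4595]
red 0 green 0
```

Call:
apply_moves(delta_pos=[[0, 0, 0], [0, 0, 0], [0, 0, 0], [0, 0, 0], [0, 0, 0]], turn=[[0, 0, 0.02], [0, 0, 0.02], [0, 0, 0.02], [0, 0, 0.02], [0, 0, 0.02]])

```text
time_s: 15.2
tcp_pos: [0.4417, -0.0992, 0.0968]
tcp_rot: [[0.752, 0.659, 0.0], [0.659, -0.752, 0.0], [0.0, -0.0, -1.0]]
ft_force: [4.1, 2.4, -7.2]
opening: 0.0105
grip_force: 40.1
```

```bash
python3 st.py
```

```text
val 2.432029151778913 Tz 0.2183173588775107 j6 0.5167900713115383 -0.13910155277699232 [ 0.4417 -0.0992  0.0968] [ 4.1102  2.4288 -7.2425]
red 0 green 0
```

Call:
apply_moves(delta_pos=[[0, 0, 0], [0, 0, 0], [0, 0, 0], [0, 0, 0], [0, 0, 0]], turn=[[0, 0, 0.02], [0, 0, 0.02], [0, 0, 0.02], [0, 0, 0.02], [0, 0, 0.02]])

```text
time_s: 15.88
tcp_pos: [0.4417, -0.0992, 0.0968]
tcp_rot: [[0.814, 0.581, 0.0], [0.581, -0.814, 0.0], [0.0, -0.0, -1.0]]
ft_force: [4.8, 2.1, -6.7]
opening: 0.0103
grip_force: 40.0
```

```bash
python3 st.py
```

```text
val 2.5320855553134103 Tz 0.14640862877856325 j6 0.6168385863160272 -0.1736650289967656 [ 0.4417 -0.0992  0.0968] [ 4.8173  2.0933 -6.6735]
red 0 green 0
```

```bash
python3 - <<'E'
s=open('st.py').read().split("if s['time")[0]
s+="""def rg(im):
    b,g,r=[x[236:256,272:300].astype(int) for x in (im[...,0],im[...,1],im[...,2])]
    return ((r>130)&(g<90)&(b<90)).sum(),((g>r+30)&(g>b+15)).sum()
import cv2
if __name__=='__main__':
    im=robot.get_image('side');cv2.imwrite('pics/s_last.png',im);print('red/green',rg(im),'at start',rg(cv2.imread('pics/side.png')))
"""
open('st.py','w').write(s)
E
python3 st.py; python3 -c "
import cv2,numpy as np
a=[cv2.resize(cv2.imread(f)[190:290,220:340],None,fx=3.3,fy=3.3,interpolation=2) for f in('pics/side.png','pics/s_last.png')]
cv2.imwrite('pics/cmp.png',np.hstack(a))"
```

```text
val 2.5331133407447526 Tz 0.1316908237549888 j6 0.6178737822092164 -0.07602849276736379 [ 0.4416 -0.0992  0.0968] [ 3.5767  2.4353 -7.5864]
red/green (np.int64(14), np.int64(0)) at start (np.int64(16), np.int64(0))
```

View pics/cmp.png

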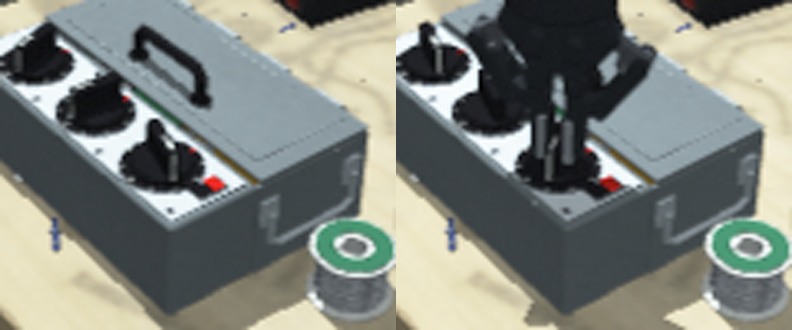

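The side view shows the flag clear of the gripper and still red, so I'll track its centroid.

```bash
sed -i "s/    return .*/    m=(r>100)\&(g<80)\&(b<80);return m.sum(),np.argwhere(m).mean(0)+[236,272],((g>r+30)\&(g>b+15)).sum()/; s/,'at start'.*))/)/" st.py; tail -4 st.py; python3 st.py
```

```text
m=(r>100)&(g<80)&(b<80);return m.sum(),np.argwhere(m).mean(0)+[236,272],((g>r+30)&(g>b+15)).sum()
import cv2
if __name__=='__main__':
    im=robot.get_image('side');cv2.imwrite('pics/s_last.png',im);print('red/green',rg(im))
val 2.532107041281783 Tz 0.05917245578589361 j6 0.6168214829248211 0.33279444091022015 [ 0.4417 -0.0992  0.0968] [ 4.2879  2.5391 -7.9127]
red/green (np.int64(18), array([245.3889, 284.5   ]), np.int64(0))
```

Call:
apply_moves(delta_pos=[[0, 0, 0], [0, 0, 0], [0, 0, 0], [0, 0, 0], [0, 0, 0]], turn=[[0, 0, 0.02], [0, 0, 0.02], [0, 0, 0.02], [0, 0, 0.02], [0, 0, 0.02]])

```text
time_s: 16.65
tcp_pos: [0.4416, -0.0992, 0.0968]
tcp_rot: [[0.868, 0.496, 0.0], [0.496, -0.868, 0.0], [0.0, -0.0, -1.0]]
ft_force: [5.0, 3.4, -7.4]
opening: 0.0107
grip_force: 40.0
```

```bash
python3 st.py
```

```text
val 2.632092255877544 Tz 0.16062966980611038 j6 0.7168224813361403 -0.18104055896401405 [ 0.4416 -0.0992  0.0968] [ 4.9963  3.4008 -7.3844]
red/green (np.int64(20), array([245.4, 284.5]), np.int64(0))
```

Call:
apply_moves(delta_pos=[[0, 0, 0], [0, 0, 0], [0, 0, 0], [0, 0, 0], [0, 0, 0]], turn=[[0, 0, 0.02], [0, 0, 0.02], [0, 0, 0.02], [0, 0, 0.02], [0, 0, 0.02]])

```text
time_s: 17.32
tcp_pos: [0.4416, -0.0992, 0.0968]
tcp_rot: [[0.913, 0.407, 0.0], [0.407, -0.913, 0.0], [0.0, -0.0, -1.0]]
ft_force: [4.5, 2.4, -7.9]
opening: 0.0107
grip_force: 40.0
```

```bash
python3 st.py
```

```text
val 2.732009382574135 Tz 0.18395187650373096 j6 0.8167879439615658 -0.13761509209871292 [ 0.4416 -0.0992  0.0968] [ 4.5     2.4391 -7.8887]
red/green (np.int64(19), array([245.4737, 284.6316]), np.int64(0))
```

Call:
apply_moves(delta_pos=[[0, 0, 0], [0, 0, 0], [0, 0, 0], [0, 0, 0], [0, 0, 0]], turn=[[0, 0, 0.02], [0, 0, 0.02], [0, 0, 0.02], [0, 0, 0.02], [0, 0, 0.02]])

```text
time_s: 18.0
tcp_pos: [0.4416, -0.0992, 0.0968]
tcp_rot: [[0.949, 0.314, -0.0], [0.314, -0.949, 0.0], [0.0, -0.0, -1.0]]
ft_force: [5.2, 3.0, -7.5]
opening: 0.0107
grip_force: 39.9
```

```bash
python3 st.py
```

```text
val 2.832071451878326 Tz 0.15216434240236712 j6 0.9167988143588466 -0.16051305457949638 [ 0.4416 -0.0992  0.0968] [ 5.1903  3.033  -7.4916]
red/green (np.int64(17), array([245.4706, 284.6471]), np.int64(0))
```

Call:
apply_moves(delta_pos=[[0, 0, 0], [0, 0, 0], [0, 0, 0], [0, 0, 0], [0, 0, 0]], turn=[[0, 0, 0.02], [0, 0, 0.02], [0, 0, 0.02], [0, 0, 0.02], [0, 0, 0.02]])

```text
time_s: 18.68
tcp_pos: [0.4416, -0.0991, 0.0967]
tcp_rot: [[0.976, 0.218, 0.0], [0.218, -0.976, 0.0], [0.0, -0.0, -1.0]]
ft_force: [4.6, 2.0, -7.5]
opening: 0.0107
grip_force: 40.0
```

```bash
python3 st.py
```

```text
val 2.9321202261482426 Tz 0.1611843049807251 j6 1.0168587297793117 -0.17893698066473007 [ 0.4416 -0.0991  0.0967] [ 4.5838  2.0318 -7.4978]
red/green (np.int64(18), array([245.5   , 284.8333]), np.int64(0))
```

Call:
apply_moves(delta_pos=[[0, 0, 0], [0, 0, 0], [0, 0, 0], [0, 0, 0], [0, 0, 0]], turn=[[0, 0, 0.02], [0, 0, 0.02], [0, 0, 0.02], [0, 0, 0.02], [0, 0, 0.02]])

```text
time_s: 19.35
tcp_pos: [0.4417, -0.0992, 0.0968]
tcp_rot: [[0.993, 0.119, 0.0], [0.119, -0.993, 0.0], [0.0, -0.0, -1.0]]
ft_force: [4.7, 3.2, -6.7]
opening: 0.0103
grip_force: 40.0
```

```bash
python3 st.py
```

```text
val 3.0320804062724074 Tz 0.21225184372029487 j6 1.1168130862693442 -0.15224643051624298 [ 0.4417 -0.0992  0.0968] [ 4.6768  3.207  -6.7082]
red/green (np.int64(19), array([245.4737, 284.6316]), np.int64(0))
```

Call:
apply_moves(delta_pos=[[0, 0, 0], [0, 0, 0], [0, 0, 0], [0, 0, 0], [0, 0, 0]], turn=[[0, 0, 0.02], [0, 0, 0.02], [0, 0, 0.02], [0, 0, 0.02], [0, 0, 0.02]])

```text
time_s: 20.02
tcp_pos: [0.4417, -0.0992, 0.0968]
tcp_rot: [[1.0, 0.02, 0.0], [0.02, -1.0, 0.0], [0.0, -0.0, -1.0]]
ft_force: [4.6, 2.6, -6.4]
opening: 0.0107
grip_force: 40.0
```

```bash
python3 st.py
```

```text
val 3.1320080183881966 Tz 0.22973973651222973 j6 1.2167779099243956 -0.11576113058254123 [ 0.4417 -0.0992  0.0968] [ 4.6091  2.5866 -6.4392]
red/green (np.int64(17), array([245.4706, 284.6471]), np.int64(0))
```

Call:
apply_moves(delta_pos=[[0, 0, 0], [0, 0, 0], [0, 0, 0], [0, 0, 0], [0, 0, 0]], turn=[[0, 0, 0.02], [0, 0, 0.02], [0, 0, 0.02], [0, 0, 0.02], [0, 0, 0.02]])

```text
time_s: 20.7
tcp_pos: [0.4417, -0.0992, 0.0968]
tcp_rot: [[0.997, -0.08, 0.0], [-0.08, -0.997, 0.0], [0.0, -0.0, -1.0]]
ft_force: [4.5, 2.7, -7.1]
opening: 0.0105
grip_force: 40.0
```

```bash
python3 st.py
```

```text
val 3.232088841465617 Tz 0.14000711277231356 j6 1.3168087849401582 -0.1859973231330514 [ 0.4417 -0.0992  0.0968] [ 4.4707  2.7397 -7.1351]
red/green (np.int64(17), array([245.4706, 284.6471]), np.int64(0))
```

Call:
apply_moves(delta_pos=[[0, 0, 0], [0, 0, 0], [0, 0, 0], [0, 0, 0], [0, 0, 0]], turn=[[0, 0, 0.02], [0, 0, 0.02], [0, 0, 0.02], [0, 0, 0.02], [0, 0, 0.02]])

```text
time_s: 21.38
tcp_pos: [0.4416, -0.0991, 0.0967]
tcp_rot: [[0.984, -0.18, 0.0], [-0.18, -0.984, 0.0], [-0.0, -0.0, -1.0]]
ft_force: [4.6, 2.7, -6.9]
opening: 0.0106
grip_force: 40.0
```

```bash
python3 st.py
```

```text
val 3.332131738480729 Tz 0.09992613913894796 j6 1.416833828801812 -0.16620341688394547 [ 0.4416 -0.0991  0.0967] [ 4.58    2.7036 -6.8909]
red/green (np.int64(20), array([245.4, 284.5]), np.int64(0))
```

Call:
apply_moves(delta_pos=[[0, 0, 0], [0, 0, 0], [0, 0, 0], [0, 0, 0], [0, 0, 0]], turn=[[0, 0, 0.02], [0, 0, 0.02], [0, 0, 0.02], [0, 0, 0.02], [0, 0, 0.02]])

```text
time_s: 22.05
tcp_pos: [0.4416, -0.0992, 0.0967]
tcp_rot: [[0.961, -0.277, 0.0], [-0.277, -0.961, 0.0], [-0.0, -0.0, -1.0]]
ft_force: [4.4, 1.4, -7.3]
opening: 0.0101
grip_force: 40.0
```

```bash
python3 st.py
```

```text
val 3.432059019046827 Tz 0.16237411333629032 j6 1.5167769564415632 -0.13441222719848156 [ 0.4416 -0.0992  0.0967] [ 4.3842  1.4018 -7.2981]
red/green (np.int64(18), array([245.3889, 284.5   ]), np.int64(0))
```

Call:
apply_moves(delta_pos=[[0, 0, 0], [0, 0, 0], [0, 0, 0], [0, 0, 0], [0, 0, 0]], turn=[[0, 0, 0.02], [0, 0, 0.02], [0, 0, 0.02], [0, 0, 0.02], [0, 0, 0.02]])

```text
time_s: 22.72
tcp_pos: [0.4417, -0.0992, 0.0968]
tcp_rot: [[0.928, -0.371, 0.0], [-0.371, -0.928, 0.0], [0.0, -0.0, -1.0]]
ft_force: [4.7, 2.9, -6.8]
opening: 0.0105
grip_force: 40.0
```

```bash
python3 st.py
```

```text
val 3.5322157581416294 Tz 0.0382010497523317 j6 1.6168908474978116 -0.27370451018214226 [ 0.4417 -0.0992  0.0968] [ 4.7043  2.865  -6.8304]
red/green (np.int64(18), array([245.3889, 284.5   ]), np.int64(0))
```

Call:
apply_moves(delta_pos=[[0, 0, 0], [0, 0, 0], [0, 0, 0], [0, 0, 0], [0, 0, 0]], turn=[[0, 0, 0.02], [0, 0, 0.02], [0, 0, 0.02], [0, 0, 0.02], [0, 0, 0.02]])

```text
time_s: 23.4
tcp_pos: [0.4416, -0.0991, 0.0968]
tcp_rot: [[0.887, -0.463, 0.0], [-0.463, -0.887, 0.0], [-0.0, -0.0, -1.0]]
ft_force: [4.0, 2.8, -7.7]
opening: 0.0107
grip_force: 39.9
```

```bash
python3 st.py
```

```text
val 3.6324162820810364 Tz -0.07488451230867893 j6 1.7170921151196619 -0.42082110419869423 [ 0.4416 -0.0991  0.0968] [ 4.0287  2.8123 -7.6539]
red/green (np.int64(18), array([245.5556, 283.4444]), np.int64(4))
```

Call:
apply_moves(delta_pos=[[0, 0, 0], [0, 0, 0], [0, 0, 0], [0, 0, 0], [0, 0, 0]], turn=[[0, 0, 0.02], [0, 0, 0.02], [0, 0, 0.02], [0, 0, 0.02], [0, 0, 0.02]])

```text
time_s: 24.08
tcp_pos: [0.4416, -0.0992, 0.0968]
tcp_rot: [[0.836, -0.549, 0.0], [-0.549, -0.836, 0.0], [-0.0, -0.0, -1.0]]
ft_force: [4.4, 2.8, -7.2]
opening: 0.0109
grip_force: 40.0
```

```bash
python3 st.py
```

```text
val 3.7324354804752464 Tz -0.097967044168083 j6 1.8171286696762408 -0.4281211271882057 [ 0.4416 -0.0992  0.0968] [ 4.4435  2.8292 -7.1875]
red/green (np.int64(21), array([246.1905, 282.6667]), np.int64(8))
```

The bolt is dropping in: the torque has reversed and green is showing. I'll continue in small steps.

Call:
apply_moves(delta_pos=[[0, 0, 0], [0, 0, 0], [0, 0, 0], [0, 0, 0], [0, 0, 0]], turn=[[0, 0, 0.02], [0, 0, 0.02], [0, 0, 0.01], [0, 0, 0], [0, 0, 0]])

```text
time_s: 24.75
tcp_pos: [0.4416, -0.0992, 0.0968]
tcp_rot: [[0.808, -0.589, 0.0], [-0.589, -0.808, 0.0], [-0.0, -0.0, -1.0]]
ft_force: [4.1, 3.2, -6.2]
opening: 0.0105
grip_force: 40.1
```

```bash
python3 st.py
```

```text
val 3.7818262343976006 Tz -0.1344542765529547 j6 1.8665038783107715 -0.14615347143262625 [ 0.4416 -0.0992  0.0968] [ 4.0772  3.2267 -6.2081]
red/green (np.int64(17), array([246.4118, 282.3529]), np.int64(8))
```

Call:
apply_moves(delta_pos=[[0, 0, 0], [0, 0, 0], [0, 0, 0], [0, 0, 0], [0, 0, 0]], turn=[[0, 0, 0.02], [0, 0, 0.02], [0, 0, 0], [0, 0, 0], [0, 0, 0]])

```text
time_s: 25.42
tcp_pos: [0.4417, -0.0991, 0.0968]
tcp_rot: [[0.784, -0.621, 0.0], [-0.621, -0.784, 0.0], [-0.0, -0.0, -1.0]]
ft_force: [4.7, 2.9, -7.1]
opening: 0.0103
grip_force: 39.9
```

```bash
python3 st.py; python3 -c "
from h import *
C=robot.camera_params('side')
for x in(.463,.455):
    q=C['attitude'].T@(np.array([x,-.143,.088])-C['eye']);print(C['cx']+C['fx']*q[0]/q[2],C['cy']+C['fy']*q[1]/q[2])"
```

```text
val 3.8217048659421655 Tz -0.10702919070395583 j6 1.9064025357656216 -0.06963101215660572 [ 0.4417 -0.0991  0.0968] [ 4.7361  2.8896 -7.094 ]
red/green (np.int64(17), array([246.4118, 282.3529]), np.int64(8))
287.65660431788683 245.87835951152164
284.9119631127703 247.19231861139428
```

Call:
apply_moves(delta_pos=[[0, 0, 0], [0, 0, 0], [0, 0, 0], [0, 0, 0], [0, 0, 0]], turn=[[0, 0, 0.02], [0, 0, 0.01], [0, 0, 0], [0, 0, 0], [0, 0, 0]])

```text
time_s: 26.1
tcp_pos: [0.4417, -0.0991, 0.0968]
tcp_rot: [[0.765, -0.644, 0.0], [-0.644, -0.765, 0.0], [-0.0, -0.0, -1.0]]
ft_force: [4.0, 2.8, -7.5]
opening: 0.0103
grip_force: 39.9
```

```bash
python3 st.py
```

```text
val 3.851697545665162 Tz 0.04750478390412879 j6 1.9363749604390983 -0.007855394796933979 [ 0.4417 -0.0991  0.0968] [ 3.9708  2.8442 -7.4866]
red/green (np.int64(17), array([246.4118, 282.3529]), np.int64(8))
```

The flag has moved about 7–8 mm and stopped there, and the torque has swung back. The bolt is seated, so I'll release and lift.

Call:
apply_moves(delta_pos=[[0, 0, 0], [0, 0, 0], [0, 0, 0], [0, 0, -2.5], [0, 0, -2.5]], turn=[[0, 0, 0], [0, 0, 0], [0, 0, 0], [0, 0, 0], [0, 0, 0]], grip=0.5)

```text
time_s: 26.78
tcp_pos: [0.4412, -0.0993, 0.1473]
tcp_rot: [[0.765, -0.644, -0.001], [-0.644, -0.765, 0.0], [-0.001, 0.001, -1.0]]
ft_force: [-0.1, 0.6, 0.8]
opening: 0.0429
grip_force: 0.0
```

```bash
python3 st.py
python3 - <<'E'
from h import *
import cv2
C=robot.camera_params('side')
def ray(P,u,v): d=P['attitude']@np.array([(u-P['cx'])/P['fx'],(v-P['cy'])/P['fy'],1]);return P['eye'],d/np.linalg.norm(d)
o1,d1=ray(C,433,29);o2,d2=ray(P,336,104)
t=np.linalg.lstsq(np.c_[d1,-d2],o2-o1,rcond=None)[0];print('shelf corner',o1+d1*t[0],o2+d2*t[1])
s=robot.observe();print(s['tcp_pos'],s['tcp_rot'][:,0],s['time_s'])
rows([.5095,-.0187,.15],down(1.58),15,[.4416,-.0991,.1466],s['tcp_rot'])
a=[cv2.resize(cv2.imread(f)[225:265,260:310],None,fx=7.5,fy=7.5,interpolation=2) for f in('pics/side.png','pics/s_last.png')]
cv2.imwrite('pics/cmp2.png',np.hstack(a))
E
```

```text
val 3.8510230847424634 Tz -0.06716101606860153 j6 1.9356658991874147 8.82032691151835e-05 [ 0.4412 -0.0993  0.1473] [-0.0883  0.5672  0.804 ]
red/green (np.int64(17), array([246.4118, 282.3529]), np.int64(9))
shelf corner [ 0.8    -0.1803  0.5239] [ 0.7061 -0.0463  0.4709]
[ 0.4433 -0.1     0.1513] [ 0.7652 -0.6438  0.0044] 26.825
[[0.0, -0.7, -0.02], [0.11, -0.69, -0.02], [0.21, -0.67, -0.02], [0.31, -0.63, -0.03], [0.4, -0.58, -0.02]] [[0.0, -0.0, -0.152], [0.001, -0.0, -0.152], [-0.0, -0.001, -0.152], [0.0, -0.0, -0.152], [0.001, -0.0, -0.152]]
[[0.49, -0.5, -0.02], [0.55, -0.43, -0.02], [0.62, -0.34, -0.02], [0.66, -0.24, -0.02], [0.69, -0.14, -0.02]] [[-0.0, -0.001, -0.152], [0.0, 0.0, -0.152], [0.0, -0.0, -0.152], [0.001, -0.0, -0.152], [-0.0, -0.001, -0.152]]
[[0.7, -0.04, -0.02], [0.7, 0.07, -0.03], [0.67, 0.18, -0.02], [0.65, 0.28, -0.02], [0.59, 0.37, -0.02]] [[0.0, 0.0, -0.152], [0.0, -0.0, -0.152], [0.001, -0.0, -0.151], [0.0, -0.001, -0.152], [0.0, 0.0, -0.152]]
```

View pics/cmp2.png

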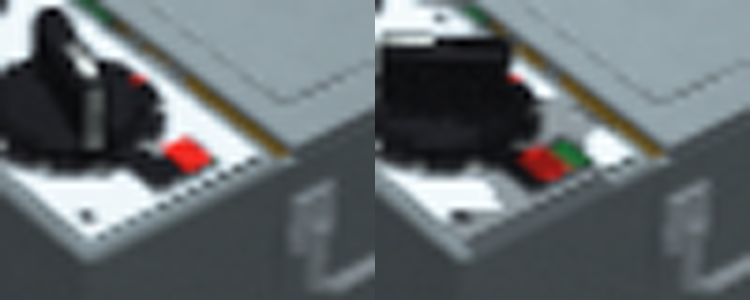

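Green is uncovered and red has shifted fully, so the bolt is free. Next I'll go over the handle.

Call:
apply_moves(delta_pos=[[0, -0.7, -0.02], [0.11, -0.69, -0.02], [0.21, -0.67, -0.02], [0.31, -0.63, -0.03], [0.4, -0.58, -0.02]], turn=[[0, 0, -0.152], [0, 0, -0.152], [0, 0, -0.152], [0, 0, -0.152], [0, 0, -0.152]])

```text
time_s: 27.45
tcp_pos: [0.4643, -0.0724, 0.1478]
tcp_rot: [[0.998, 0.066, -0.0], [0.066, -0.998, -0.0], [-0.0, 0.0, -1.0]]
ft_force: [-0.2, 0.1, 0.3]
opening: 0.0425
grip_force: 0.0
```

Call:
apply_moves(delta_pos=[[0.49, -0.5, -0.02], [0.55, -0.43, -0.02], [0.62, -0.34, -0.02], [0.66, -0.24, -0.02], [0.69, -0.14, -0.02]], turn=[[0, 0, -0.152], [0, 0, -0.152], [0, 0, -0.152], [0, 0, -0.152], [0, 0, -0.152]])

```text
time_s: 28.08
tcp_pos: [0.487, -0.0456, 0.1487]
tcp_rot: [[0.678, 0.735, -0.0], [0.735, -0.678, -0.0], [-0.0, 0.0, -1.0]]
ft_force: [0.8, 0.4, 0.4]
opening: 0.0424
grip_force: 0.0
```

Call:
apply_moves(delta_pos=[[0.7, -0.04, -0.02], [0.7, 0.07, -0.03], [0.67, 0.18, -0.02], [0.65, 0.28, -0.02], [0.59, 0.37, -0.02]], turn=[[0, 0, -0.152], [0, 0, -0.152], [0, 0, -0.151], [0, 0, -0.152], [0, 0, -0.152]])

```text
time_s: 28.7
tcp_pos: [0.5096, -0.0188, 0.1498]
tcp_rot: [[-0.014, 1.0, -0.0], [1.0, 0.014, -0.0], [-0.0, -0.0, -1.0]]
ft_force: [-0.3, -0.2, 0.7]
opening: 0.0431
grip_force: 0.0
```

Call:
apply_moves(delta_pos=[[0, 0, 0], [0, 0, 0], [0, 0, 0], [0, 0, 0], [0, 0, 0]], turn=[[0, 0, 0], [0, 0, 0], [0, 0, 0], [0, 0, 0], [0, 0, 0]])

```text
time_s: 29.32
tcp_pos: [0.5095, -0.019, 0.15]
tcp_rot: [[-0.008, 1.0, 0.0], [1.0, 0.008, -0.0], [-0.0, 0.0, -1.0]]
ft_force: [-0.1, -0.8, 0.1]
opening: 0.0425
grip_force: 0.0
```

Run:
```python
from h import *
import cv2
s=robot.observe();a=robot.get_image('wrist');print(s['tcp_pos'],s['tcp_rot'],s['time_s'],s['joint_pos'])
cv2.imwrite('pics/w2.png',a);cv2.imwrite('pics/w2b.png',cv2.resize(a,(800,600),interpolation=cv2.INTER_CUBIC))
```

```text
[ 0.5095 -0.019   0.15  ] [[-0.0084  1.      0.0001]
 [ 1.      0.0084 -0.    ]
 [-0.      0.0001 -1.    ]] 29.325 [-0.1379 -0.0609  1.8342 -0.      1.3681 -0.1462]
```

View pics/w2b.png

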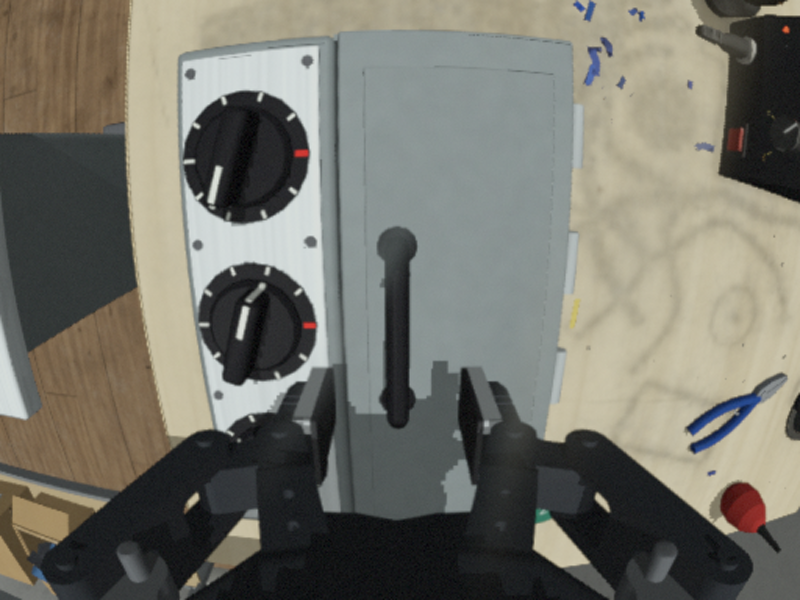

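Run:
```python
from h import *
p=[.5095,-.019,.15];R=np.array([[-.0084,1,0],[1,.0084,0],[0,0,-1.]])
for q in((397,245),(397,405),(398,420)): print(wr(q[0]/1.5625,q[1]/1.5625,.111,p,R),wr(q[0]/1.5625,q[1]/1.5625,.09,p,R))
```

```text
[0.51   0.0237 0.111 ] [0.5101 0.0198 0.09  ]
[ 0.5108 -0.0485  0.111 ] [ 0.5109 -0.0607  0.09  ]
[ 0.5113 -0.0565  0.111 ] [ 0.5115 -0.0696  0.09  ]
```

The wrist view shows left at mark 3, middle at mark 8, and the bar centred between the pads. I'll descend and close gently.

Call:
apply_moves(delta_pos=[[0, 0, 1.3], [0, 0, 1.3], [0, 0, 1.3], [0, 0, 1.2], [0, 0, 0]], turn=[[0, 0, 0], [0, 0, 0], [0, 0, 0], [0, 0, 0], [0, 0, 0]])

```text
time_s: 30.0
tcp_pos: [0.5084, -0.0187, 0.0973]
tcp_rot: [[-0.009, 1.0, -0.003], [1.0, 0.009, 0.0], [0.0, -0.003, -1.0]]
ft_force: [-1.0, -0.9, 0.0]
opening: 0.0427
grip_force: 0.0
```

Call:
apply_moves(delta_pos=[[0, 0, 0], [0, 0, 0], [0, 0, 0], [0, 0, 0], [0, 0, 0]], turn=[[0, 0, 0], [0, 0, 0], [0, 0, 0], [0, 0, 0], [0, 0, 0]], grip=0, grip_force=25)

```text
time_s: 30.62
tcp_pos: [0.5098, -0.019, 0.0997]
tcp_rot: [[-0.009, 1.0, 0.001], [1.0, 0.009, -0.0], [-0.0, 0.001, -1.0]]
ft_force: [-2.5, -0.5, 5.5]
opening: 0.0091
grip_force: 24.7
```

Run:
```python
from h import *
s=robot.observe();print(s['tcp_pos'],s['ft_force'])
# bar path: hinge = bar0+(.080,-.031); tool vertical, rows in tool axes: world x = tool y, world z = -tool z, world y = tool x
th=np.concatenate([np.linspace(0,.3,11),np.linspace(.37,1.3,14),[1.32]])
r0=np.array([-.080,.031]);pos=np.array([[r0[0]*np.cos(t)+r0[1]*np.sin(t),-r0[0]*np.sin(t)+r0[1]*np.cos(t)] for t in th])
cur=pos[0].copy();o=[]
for q in pos[1:]:
    d=np.round((q-cur)*100,2);cur=cur+d/100;o.append([0,d[0],-d[1]])
for k in range(0,25,5):print(json.dumps(o[k:k+5]))
```

```text
[ 0.5098 -0.019   0.0997] [-2.5187 -0.5407  5.5246]
[[0, 0.1, -0.24], [0, 0.1, -0.23], [0, 0.11, -0.24], [0, 0.12, -0.23], [0, 0.12, -0.22]]
[[0, 0.13, -0.22], [0, 0.14, -0.22], [0, 0.15, -0.21], [0, 0.15, -0.21], [0, 0.15, -0.21]]
[[0, 0.39, -0.45], [0, 0.43, -0.44], [0, 0.46, -0.41], [0, 0.49, -0.37], [0, 0.51, -0.34]]
[[0, 0.54, -0.3], [0, 0.55, -0.26], [0, 0.58, -0.22], [0, 0.58, -0.17], [0, 0.6, -0.14]]
[[0, 0.61, -0.09], [0, 0.61, -0.05], [0, 0.61, -0.01], [0, 0.62, 0.04], [0, 0.17, 0.02]]
```

Call:
apply_moves(delta_pos=[[0, 0.1, -0.24], [0, 0.1, -0.23], [0, 0.11, -0.24], [0, 0.12, -0.23], [0, 0.12, -0.22]], turn=[[0, 0, 0], [0, 0, 0], [0, 0, 0], [0, 0, 0], [0, 0, 0]])

```text
time_s: 31.25
tcp_pos: [0.5144, -0.0188, 0.1103]
tcp_rot: [[-0.009, 1.0, -0.002], [1.0, 0.009, 0.0], [0.0, -0.002, -1.0]]
ft_force: [-2.5, -2.2, -7.2]
opening: 0.0087
grip_force: 24.3
```

```bash
python3 st.py
```

```text
val 1.571780983004495 Tz 0.020378596667747172 j6 -0.1450696270958713 0.030819287057965994 [ 0.5144 -0.0188  0.1103] [-2.4927 -2.2464 -7.1597]
red/green (np.int64(17), array([246.4118, 282.3529]), np.int64(9))
```

The lid is rising with about 7 N and the bolt is still free, so I'll continue along the arc.

Call:
apply_moves(delta_pos=[[0, 0.13, -0.22], [0, 0.14, -0.22], [0, 0.15, -0.21], [0, 0.15, -0.21], [0, 0.15, -0.21]], turn=[[0, 0, 0], [0, 0, 0], [0, 0, 0], [0, 0, 0], [0, 0, 0]])

```text
time_s: 31.92
tcp_pos: [0.521, -0.0188, 0.1212]
tcp_rot: [[-0.009, 1.0, -0.003], [1.0, 0.009, 0.0], [0.0, -0.003, -1.0]]
ft_force: [-9.4, -2.3, -3.1]
opening: 0.009
grip_force: 24.5
```

Call:
apply_moves(delta_pos=[[0, 0.39, -0.45], [0, 0.43, -0.44], [0, 0.46, -0.41], [0, 0.49, -0.37], [0, 0.51, -0.34]], turn=[[0, 0, 0], [0, 0, 0], [0, 0, 0], [0, 0, 0], [0, 0, 0]])

```text
time_s: 32.55
tcp_pos: [0.5436, -0.0185, 0.1436]
tcp_rot: [[-0.009, 1.0, -0.003], [1.0, 0.009, -0.0], [-0.0, -0.003, -1.0]]
ft_force: [-21.0, -1.1, 16.2]
opening: 0.0086
grip_force: 25.7
```

```bash
python3 st.py
```

```text
val 1.571699907457334 Tz -0.018704197949106514 j6 -0.13703497974131099 0.0071258282696362585 [ 0.5436 -0.0185  0.1436] [-21.0302  -1.1477  16.2461]
red/green (np.int64(17), array([246.4118, 282.3529]), np.int64(9))
```

Force is building radially outward, so I'll correct by about 3 mm along the radius while continuing.

Call:
apply_moves(delta_pos=[[0, 0.35, -0.5], [0, 0.45, -0.4], [0, 0.55, -0.25], [0, 0.57, -0.2], [0, 0.59, -0.15]], turn=[[0, 0, 0], [0, 0, 0], [0, 0, 0], [0, 0, 0], [0, 0, 0]])

```text
time_s: 33.22
tcp_pos: [0.5705, -0.0182, 0.1569]
tcp_rot: [[-0.009, 1.0, -0.0], [1.0, 0.009, 0.0], [0.0, -0.0, -1.0]]
ft_force: [-6.7, 0.0, -2.3]
opening: 0.0089
grip_force: 25.1
```

```bash
python3 st.py
```

```text
val 1.57173548129218 Tz -0.027056764719138583 j6 -0.1309713868760956 0.00558507555979304 [ 0.5705 -0.0182  0.1569] [-6.6965  0.0234 -2.2979]
red/green (np.int64(17), array([246.4118, 282.3529]), np.int64(9))
```

Call:
apply_moves(delta_pos=[[0, 0.55, -0.11], [0, 0.55, -0.07], [0, 0.55, -0.04], [0, 0.55, 0], [0, 0.55, 0.03]], turn=[[0, 0, 0], [0, 0, 0], [0, 0, 0], [0, 0, 0], [0, 0, 0]])

```text
time_s: 33.9
tcp_pos: [0.5988, -0.0179, 0.1601]
tcp_rot: [[-0.009, 1.0, 0.002], [1.0, 0.009, 0.0], [0.0, 0.002, -1.0]]
ft_force: [-6.0, 0.7, 1.2]
opening: 0.0088
grip_force: 24.6
```

Call:
apply_moves(delta_pos=[[0, 0.5, 0.05], [0, 0.2, 0.02], [0, 0, 0], [0, 0, 0], [0, 0, 0]], turn=[[0, 0, 0], [0, 0, 0], [0, 0, 0], [0, 0, 0], [0, 0, 0]])

```text
time_s: 34.52
tcp_pos: [0.606, -0.0178, 0.1593]
tcp_rot: [[-0.009, 1.0, 0.004], [1.0, 0.009, 0.0], [0.0, 0.004, -1.0]]
ft_force: [-1.6, 3.0, 6.1]
opening: 0.0088
grip_force: 25.0
```

```bash
python3 st.py; python3 -c "
import cv2
a=cv2.imread('pics/s_last.png')[100:300,180:400];cv2.imwrite('pics/s3.png',cv2.resize(a,None,fx=3,fy=3,interpolation=2))"
```

```text
val 1.5716091063998578 Tz 0.11144629579113144 j6 -0.12358125070680633 0.02387310261838138 [ 0.606  -0.0178  0.1593] [-1.5585  2.9679  6.1278]
red/green (np.int64(17), array([246.4118, 282.3529]), np.int64(9))
```

View pics/s3.png

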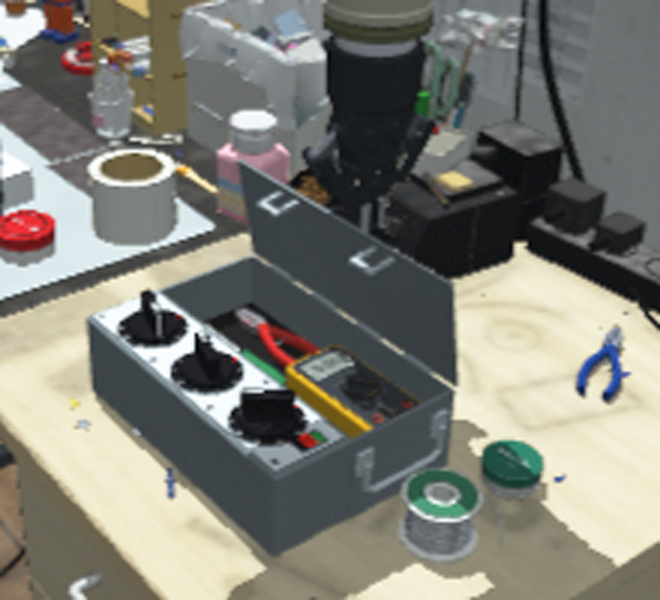

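The side view shows the lid standing nearly upright with green still visible. I'll let go slightly and lift straight up.

Call:
apply_moves(delta_pos=[[0, 0, 0], [0, 0, 0], [0, 0, 0], [0, 0, 0], [0, 0, 0]], turn=[[0, 0, 0], [0, 0, 0], [0, 0, 0], [0, 0, 0], [0, 0, 0]], grip=0.22)

```text
time_s: 35.2
tcp_pos: [0.6046, -0.0181, 0.1575]
tcp_rot: [[-0.009, 1.0, -0.0], [1.0, 0.009, -0.0], [-0.0, -0.0, -1.0]]
ft_force: [0.4, -0.2, -0.0]
opening: 0.0187
grip_force: 0.0
```

Call:
apply_moves(delta_pos=[[0, 0.1, -0.5], [0, 0.1, -0.8], [0, 0.1, -0.8], [0, 0.1, -0.8], [0, 0.1, -0.8]], turn=[[0, 0, 0], [0, 0, 0], [0, 0, 0], [0, 0, 0], [0, 0, 0]])

```text
time_s: 35.83
tcp_pos: [0.6098, -0.018, 0.1954]
tcp_rot: [[-0.009, 1.0, 0.0], [1.0, 0.009, -0.0], [-0.0, 0.0, -1.0]]
ft_force: [-0.7, -0.3, 0.5]
opening: 0.0188
grip_force: 0.0
```

Call:
apply_moves(delta_pos=[[0, 0.1, -1.5], [0, 0, -1.5], [0, 0, -1.5], [0, 0, -0.5], [0, 0, 0]], turn=[[0, 0, 0], [0, 0, 0], [0, 0, 0], [0, 0, 0], [0, 0, 0]])

```text
time_s: 36.45
tcp_pos: [0.6108, -0.018, 0.2451]
tcp_rot: [[-0.009, 1.0, 0.001], [1.0, 0.009, -0.0], [-0.0, 0.001, -1.0]]
ft_force: [1.1, -0.2, -0.7]
opening: 0.0187
grip_force: 0.0
```

```bash
python3 st.py; python3 -c "
import cv2
a=cv2.imread('pics/s_last.png')[100:300,180:400];cv2.imwrite('pics/s4.png',cv2.resize(a,None,fx=3,fy=3,interpolation=2))"
```

```text
val 1.5717710117600856 Tz 0.009291072077563852 j6 -0.12237965007699197 0.00013445921922539128 [ 0.6108 -0.018   0.2451] [ 1.1062 -0.1674 -0.71  ]
red/green (np.int64(18), array([246.5, 281.5]), np.int64(10))
```

View pics/s4.png

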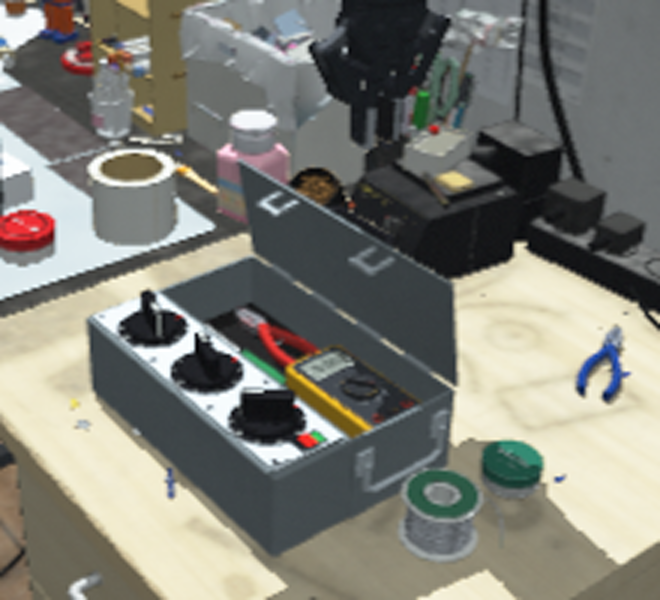

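The lid stands open by itself, the flag shows green, and the gripper is clear. I'll hand it in.

```bash
python3 -c "
from workcell import robot
print(robot.finish_job())"
```

```text
the job is handed in; nothing more can be done
None
```

I handed the job in with the box unlocked (dials at mark 3, mark 8 and about 6.1), the lid standing open by itself at about 75 degrees, and the gripper clear; the hand-in call returned no verdict.

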